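Press and slide a microplate under a shaker's hold-down spring, close the gate

TASK

Load the lidded microplate that lies on the shaker's sprung bed: with fingertips on its lid, press the plate down hard and, keeping it down, slide it under the bridge and its leaf spring until it is fully home against the end stop. Then push the finger stud of the retaining gate round until the gate is fully closed behind the plate. Do not lift the plate, and leave the other things on the bench where they are.

Things in the scene. Friction and masses are not known exactly. Their poses are not given: they have to be found in the camera images.
- shaker: Fixed bench-top microplate shaker, white, 280 x 200 mm, aluminium platform on top. Origin on the bench under the nest; +x = loading direction (the control nose with knob and display is at the -x end, x = -175 mm; far end +105 mm), +y to its left, z up. Two guide rails along x: inner faces at y = +-44.5 mm, 8 mm thick, tops at z = 79 mm. End stop: face at x = 84 mm, top z = 86 mm.
- bridge (a point): Fixed to the shaker: middle of the underside of the square bridge bar that crosses the nest above the rails (shaker x = 38 to 50 mm; this point x = 44, y = 0, z = 88.5 mm; top with screws z = 101 mm).
- leaf (a joint): Steel leaf spring on the bridge's far side, sloping down along the shaker's +x; its tip at rest is at x = 77 to 83 mm, z = 82.5 mm. Value in rad: 0 = at rest, grows as a plate lifts the tip (about 0.15 with a plate home, held down with about 11 N, bed at 0.004). Drag on the pressed plate: about 4 N before the leaf, up to 9 N under it, so keep pressing with about 15 N.
- bed (a joint): Dark sprung bed under the plate, between the rails, shaker x = -114 to 83 mm, top at z = 74 mm when up. Slides straight down without tipping: 0 = up, 0.006 m = on its stop. On the lid it takes about 5 N to start, 8.5 N for 2.5 mm, 14 N for 6 mm. With the bed up the lid is 2.5 mm too high and runs against the bridge bar; pressed 3 to 6 mm down, the plate passes under; bed friction 0.15.
- plate: The plate to load: white 96-well microplate with clear flat lid, 127.8 (its x) x 85.5 (its y) x 17 mm high with lid, about 110 g, loose, 1.75 mm play to each rail, lid friction about 0.8. Origin: centre of its underside. Starts on the bed between the rails, long side along the shaker's x, leading edge just before the bridge, 50 to 64 mm short of home.
- plate_lid (a point): Centre of the top face of the plate's lid, 17 mm above the plate's origin.
- nest_home (a point): Fixed to the shaker: where the plate's origin comes to lie horizontally when the plate is fully home (shaker x = 20.1 mm, y = 0); its height z = 74 mm is that of the unpressed bed. Axes as the shaker's.
- gate (a joint): Retaining gate: steel arm (z = 80 to 87 mm) on a vertical pivot. Value in rad: 0 = fully outward, 20 degrees outward (+y side) of the shaker's -x; grows counter-clockwise seen from above; 0.35 = along -x; 1.92 = closed, on its hard stop, along -y across the bed, 2.6 mm behind a plate that is home. Stays where left; 0.5 N at the stud moves it. Cannot close unless the plate is home.
- gate_stud (a point): Middle of the free part of the black round finger stud that stands up at the gate's free end: 12 mm diameter, from z = 86 to 112 mm, this point at z = 100 mm, 58 mm from the pivot.
- gate_pivot (a point): Fixed: on the gate's pivot axis, at the height of gate_stud (shaker x = -50 mm, y = +60 mm); the pivot itself reaches up to z = 90 mm.
- carrier_near: Bystander: ivory tube carrier with tubes, 32 x 188 x 97 mm, standing along the shaker's right side. Origin at the centre of its underside.
- marker: Bystander: black marker lying on the bench along the shaker's left side, 116 mm long, 16 mm high.
- carrier_left: Bystander: empty ivory tube carrier, 32 x 188 x 78 mm, on the left.
- carrier_tubes: Bystander: ivory tube carrier with tubes, 32 x 188 x 97 mm, farther left.
- spare_plates: Bystander: stack of two more lidded plates, 128 x 86 x 34 mm, on the bench at the right; not to be loaded.
There are look-alikes about, which are no part of the job. Leave any blue or pink look-alike of the plate alone.

How it is judged:
By the outcome, as a careful person would: the job done as asked, in the order asked, and still so for the second after the job is handed in, with the robot touching nothing.
It also fails if it takes over 51 s, if anything falls off the work surface, if the arm or the gripper's body presses on something with over 40 N, if the wrist force passes 120 N, or if a joint passes its speed limit or range.

ROBOT

A 6-joint arm with a two-finger parallel gripper is mounted at the origin on the work surface; the furniture and walls round the work are solid. World frame = base frame: x ahead of the robot, y to its left, z up, the work surface at z = 0. Lengths are in mm, angles in rad, forces in N, time in s.
With the tool pointing down it reaches from about 350 to 875 mm from the base axis. Payload 4.2 kg.
Tool frame: the origin (TCP) lies at the very end of the fingers, on their centre line; the grasp point (between the pads) lies 19 mm behind it (arm.pinch_z is the distance from the TCP to the grasp point, in mm); x points along the fingers, y is the direction in which the jaws open and shut, and the axes are right-handed (so a half turn about x gives the same grasp; the last joint's range is limited). The gripper opens to 85 mm and grips with 20 to 120 N. Pads are 22 mm wide; open, the fingers measure 114 mm over their backs; the gripper's body (76 mm by 85 mm) begins 54 mm behind the grasp point. The pads swing forward as they close: fully open they stand 13 mm farther back than shut.
Start: joints at [1.539, 0.385, 0.008, 0, -1.194, -0.259], TCP at [179.167, 598.747, 231.312] pointing down, gripper open.
Joint ranges: [-3.14, 3.14], [-1.21, 2.06], [-1.07, 1.41], [-3.16, 2.05], [-2.99, -0.16], [-3.1, 3.1]. Speed limits (rad/s): [2.79, 2.79, 3.14, 3.14, 3.14, 3.14].

INTERFACE

Orientations are given as a unit quaternion [x, y, z, w].
In Python, from bench import arm gives the robot as it stands.
- The arm moves only by the tool drive_tool, never from a script. Its argument "motion" is a list of rows, each a list of 4 numbers: the shift along the tool's x, y, z in mm, then the turn about the tool's x in degrees. In form: [[dx, dy, dz, spin], ...]. A call has 1 to 10 rows; each row shifts and turns the commanded pose from where the row before left it, along the tool's axes as they then stand; what a row does not reach is not made up. A row lasts 1/12 s, in which the tool goes at most 41.7 mm and 7.16 degrees, less where a joint would pass 70% of its speed; a pose out of reach is approached as far as the arm can. A call with a gripper value outside its range is refused whole. "grip" is the finger opening in mm, from 0 to 85.4, set as the call begins (left out, the last holds). The fingers move at their own pace and stop on an object; the grip force is fixed at half the most. Time passes only in rows, so rows that do not move let the fingers close. It gives the time, the measured TCP pose, the force and the opening at its end, in the units of the state.
- arm.read_state(): the state, without advancing time (a new reading comes with each control period).
- arm.get_image(name): name is "scene" or "side" or "wrist"; returns the picture (384x512x3 uint8, red, green, blue); there is no depth.
- arm.calibration(name): a dict with "K" (3x3 intrinsics, pixels), "eye" and "attitude" of the camera in the world; the wrist camera has in their place "T_tool_cam" (4x4, takes a point from camera to tool coordinates, whose origin is the TCP and whose axes are the tool frame's). Camera axes: x right, y up, looking along -z (the intrinsics and any distortion apply to the point x, -y, -z); pixel columns grow to the right and rows downward; lengths in mm; the calibration is good to about 2 mm. A picture is of the moment at which its call begins: read the wrist's pose just before it. calibration takes no time and is no camera call.
- arm.job_done(): hands the job in, once; it reports no verdict.
The state is a dict: "clock": time; "joints": joint angles; "joint_vel": joint speeds; "joint_efforts": joint torques, N m; "position": TCP position; "ee_rot": TCP orientation; "contact_force": force on the tool from outside, world axes, zero at the start; "wrist_torque": the same for the moment, N m; "gripper_width": finger opening in mm.
Only numpy, scipy, OpenCV 4.12 (cv2) and the standard library are available. Lean on these libraries where they do the work, as an engineer would, in place of code of your own. Each camera call takes 0.05 s, during which the arm holds its last target. There are 200 camera calls.

## Working session

There is one attempt and no reset: what is moved stays moved. The work goes in short steps, Python scripts to look and compute and a tool call to move; the robot and the scene stay as the last step left them, time stands still between calls to the robot, and variables do not carry over. Pictures are saved under pics/ and viewed, about 8 in all and at most 12, crops included, and the job is handed in when it is done.

Besides the shell and the picture viewer there is one more tool, called after "Emit:" as name(argument=value, ...), one argument or row to a line, values as JSON. drive_tool: Moves the arm, as the interface text tells. Its arguments: {"type":"object","properties":{"motion":{"type":"array"},"grip":{"type":"number"}},"required":["motion"]}

```bash
ls; mkdir -p pics; python3 - <<'E'
from bench import arm
import cv2,numpy as np
for n in ["scene","side","wrist"]:
    s=arm.read_state()
    im=arm.get_image(n); cv2.imwrite(f"pics/a_{n}.png",im[:,:,::-1])
    c=arm.calibration(n); print(n,{k:np.round(np.array(v),3).tolist() if not isinstance(v,str) else v for k,v in c.items()})
print(s)
E
```

```text
pics
scene {'K': [[496.818, 0.0, 248.627], [0.0, 496.818, 184.256], [0.0, 0.0, 1.0]], 'eye': [-245.689, 970.976, 1131.326], 'attitude': [-0.137, 0.396, 0.86, -0.291]}
side {'K': [[464.731, 0.0, 253.139], [0.0, 464.731, 187.981], [0.0, 0.0, 1.0]], 'eye': [312.73, 941.413, 984.616], 'attitude': [-0.034, 0.388, 0.917, -0.08]}
wrist {'K': [[307.918, 0.0, 256.287], [0.0, 307.918, 193.594], [0.0, 0.0, 1.0]], 'T_tool_cam': [[0.001, 0.313, -0.95, -141.714], [1.0, -0.001, 0.001, -0.938], [-0.0, -0.95, -0.313, -81.944], [0.0, 0.0, 0.0, 1.0]]}
{'clock': 0.1, 'joints': array([ 1.53859598e+00,  3.85457614e-01,  6.77500666e-03, -4.11524522e-04,
       -1.19400795e+00, -2.58607230e-01]), 'joint_vel': array([-0.00031182, -0.00135826,  0.00366386,  0.00234349,  0.0007089 ,
        0.00027939]), 'joint_efforts': array([-4.65489211e-04, -3.93323207e+01,  1.88928992e+01,  4.19804022e+00,
       -2.62483205e-03,  5.43284756e-06]), 'position': array([179.03996184, 598.26719712, 230.35266721]), 'ee_rot': array([-0.6995782 ,  0.10318784,  0.69969564,  0.10182644]), 'contact_force': array([-0.13360879,  0.10613823,  0.05346   ]), 'wrist_torque': array([ 0.01989242,  0.03889054, -0.02457051]), 'gripper_width': 85.5709100526733}
```

```bash
python3 - <<'E'
import cv2,numpy as np
a=[cv2.imread(f"pics/a_{n}.png") for n in ["scene","side"]]
cv2.imwrite("pics/b.png",cv2.resize(a[0],(800,600),interpolation=cv2.INTER_CUBIC))
cv2.imwrite("pics/c.png",cv2.resize(a[1],(800,600),interpolation=cv2.INTER_CUBIC))
E
```

```text
(no output)
```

View pics/b.png

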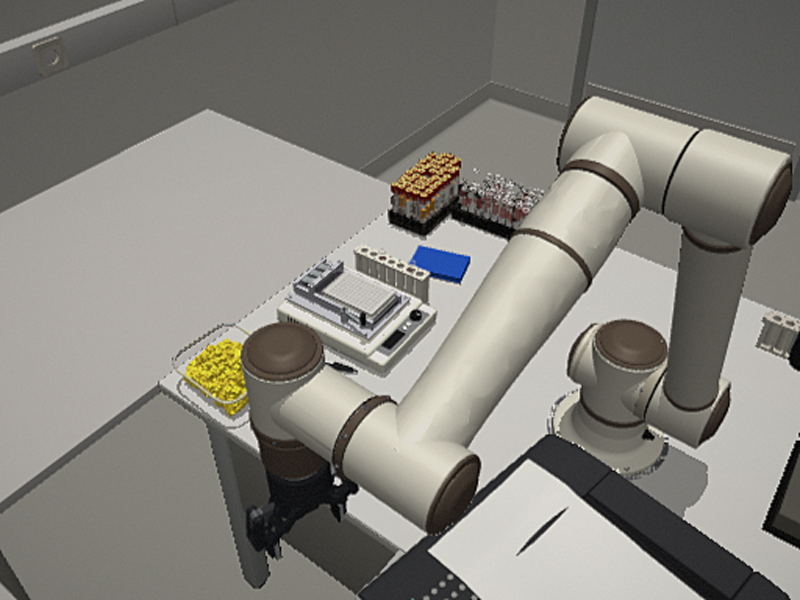

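View pics/c.png

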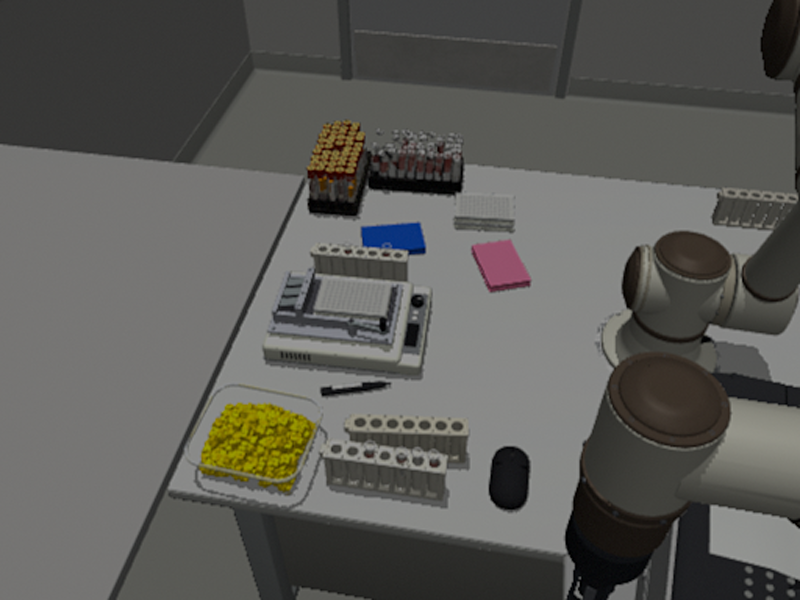

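View pics/a_wrist.png

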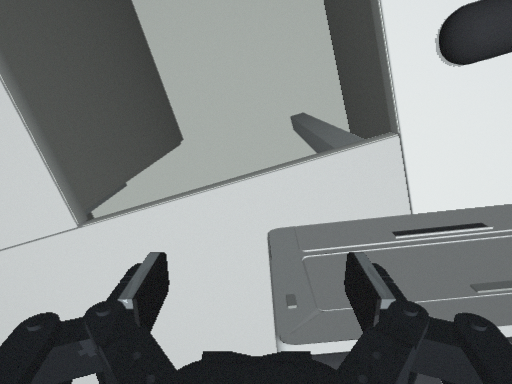

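The side view shows the shaker at about (345,320) of the 800 px picture, with its nose, knob (418,300) and display to the right and the bridge and end stop to the left. The white lidded plate is on the bed at (352,297) and the black gate stud at (383,323). The look-alikes are the blue plate (393,238), the pink plate (500,265) and the white stack (485,212). Only the white plate on the bed fits the description. I'll confirm it in an enlarged crop and take pixel positions there.

```bash
cat > h.py <<'E'
import numpy as np,cv2
from scipy.spatial.transform import Rotation as R
from bench import arm
def cam(n,s=None):
    c=arm.calibration(n);K=np.array(c["K"])
    if n=="wrist":
        T=np.eye(4);T[:3,:3]=R.from_quat(s["ee_rot"]).as_matrix();T[:3,3]=s["position"]
        T=T@np.array(c["T_tool_cam"]);return K,T[:3,3],T[:3,:3]
    return K,np.array(c["eye"]),R.from_quat(c["attitude"]).as_matrix()
def ray(C,uv):
    K,e,A=C;d=np.linalg.inv(K)@[uv[0],uv[1],1];d=A@(d*[1,-1,-1]);return e,d/np.linalg.norm(d)
def onz(C,uv,z):
    e,d=ray(C,uv);return e+d*(z-e[2])/d[2]
def proj(C,p):
    K,e,A=C;q=(A.T@(np.asarray(p,float)-e))*[1,-1,-1];q=K@q;return q[:2]/q[2]
def tri(C1,u1,C2,u2):
    e1,d1=ray(C1,u1);e2,d2=ray(C2,u2)
    t=np.linalg.lstsq(np.c_[d1,-d2],e2-e1,rcond=None)[0]
    a,b=e1+t[0]*d1,e2+t[1]*d2;return (a+b)/2,np.linalg.norm(a-b)
E
python3 - <<'E'
import cv2,numpy as np
a=cv2.imread("pics/a_side.png")[165:242,165:280]; b=cv2.imread("pics/a_scene.png")[160:245,172:287]
f=lambda i:cv2.resize(i,None,fx=6.9,fy=6.9,interpolation=cv2.INTER_CUBIC)
cv2.imwrite("pics/d.png",f(a)); print(f(a).shape)
E
```

```text
(531, 794, 3)
```

View pics/d.png

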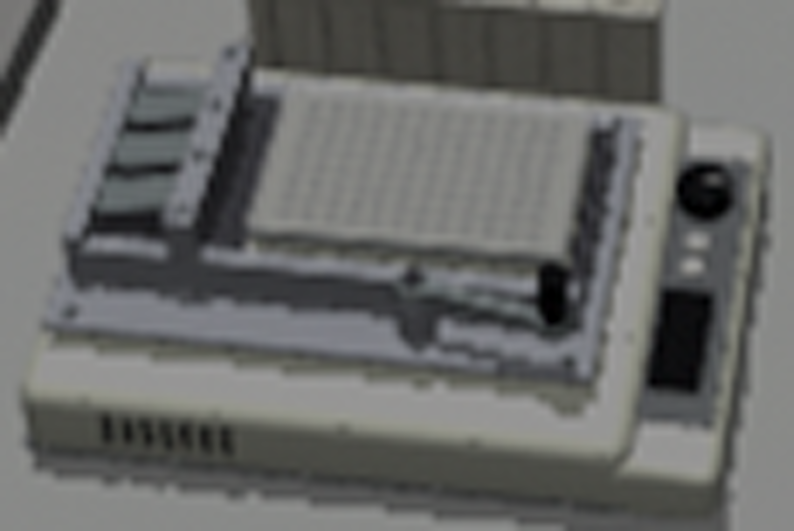

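The crop confirms it: white lidded plate with lid corners at about crop px (283,90), (590,120), (565,255) and (248,235). The bridge bar runs (240,50) to (180,235), the gate pivot is at (412,280), and the stud top is at (555,268).

```bash
python3 - <<'E'
from h import *
S=cam("side");np.set_printoptions(precision=1,suppress=True)
f=lambda x,y:(165+x/6.9,165+y/6.9)
P={k:onz(S,f(*uv),z) for k,uv,z in [("lidFL",(283,90),91),("lidFR",(590,120),91),("lidNR",(567,257),91),("lidNL",(248,235),91),("brF",(240,50),101),("brN",(182,235),101),("stud",(555,268),112),("studb",(552,322),84),("pivot",(412,280),90),("knob",(705,190),80),("noseFar",(765,135),60),("noseNear",(725,495),55)]}
for k,v in P.items(): print(k,v)
x=P["lidFL"]-P["lidFR"]+P["lidNL"]-P["lidNR"];print("yaw",np.degrees(np.arctan2(x[1],x[0])))
s=arm.read_state();print(R.from_quat(s["ee_rot"]).as_matrix(),s["position"])
E
```

```text
lidFL [610.3  17.   91. ]
lidFR [483.4  12.8  91. ]
lidNR [478.4  90.5  91. ]
lidNL [603.4 100.3  91. ]
brF [630.2   7.  101. ]
brN [625.2 114.2 101. ]
stud [478. 117. 112.]
studb [479.1 118.9  84. ]
pivot [535.3 112.   90. ]
knob [432.8  33.6  80. ]
noseFar [415.7 -23.1  60. ]
noseNear [403.9 168.4  55. ]
yaw 3.1881059254173367
[[-0.  -0.3 -1. ]
 [-0.  -1.   0.3]
 [-1.   0.  -0. ]] [179.1 598.4 230.5]
```

Emit:
drive_tool(
  motion=[
    [0,21,-24.6,0],
    [0,21,-24.6,0],
    [0,21,-24.6,0],
    [0,21,-24.6,0],
    [0,21,-24.6,0],
    [0,21,-24.6,0],
    [0,21,-24.6,0],
    [0,21,-24.6,0],
    [0,21,-24.6,0],
    [0,21,-24.6,0],
  ],
  grip=30,
)

```text
clock: 0.98
position: [355.0, 325.4, 231.2]
ee_rot: [-0.7, 0.102, 0.7, 0.102]
contact_force: [-0.2, -0.7, -0.1]
gripper_width: 30.0
```

Emit:
drive_tool(
  motion=[
    [0,21,-24.6,0],
    [0,21,-24.6,0],
    [0,21,-24.6,0],
    [0,21,-24.6,0],
    [0,21,-24.6,0],
    [0,21,-24.6,0],
    [0,21,-24.6,0],
    [0,21,-24.6,0],
    [0,21,-24.6,0],
    [0,21,-24.6,0],
  ],
)

```text
clock: 1.82
position: [530.5, 53.8, 231.1]
ee_rot: [-0.699, 0.103, 0.7, 0.102]
contact_force: [-0.3, 1.5, -0.2]
gripper_width: 30.1
```

Emit:
drive_tool(
  motion=[
    [0,0,0,-6.7],
    [0,0,0,-6.7],
    [0,0,0,-6.6],
    [0,0,0,0],
    [0,0,0,0],
  ],
)

```text
clock: 2.23
position: [529.9, 55.2, 231.0]
ee_rot: [-0.707, -0.019, 0.707, -0.02]
contact_force: [0.2, -0.2, -0.5]
gripper_width: 30.1
```

```bash
python3 - <<'E'
from h import *
s=arm.read_state();np.savez("w1.npz",**s)
im=arm.get_image("wrist")[:,:,::-1];cv2.imwrite("pics/e0.png",im);cv2.imwrite("pics/e.png",cv2.resize(im,(800,600),interpolation=cv2.INTER_CUBIC))
print(s["position"],R.from_quat(s["ee_rot"]).as_matrix().round(3),s["contact_force"],s["gripper_width"],s["clock"])
E
```

```text
[529.91184005  55.2147126  231.0343132 ] [[-0.001  0.055 -0.998]
 [-0.    -0.998 -0.055]
 [-1.     0.     0.001]] [ 0.17550383 -0.21203015 -0.48683127] 30.125399930052566 2.2333
```

View pics/e.png

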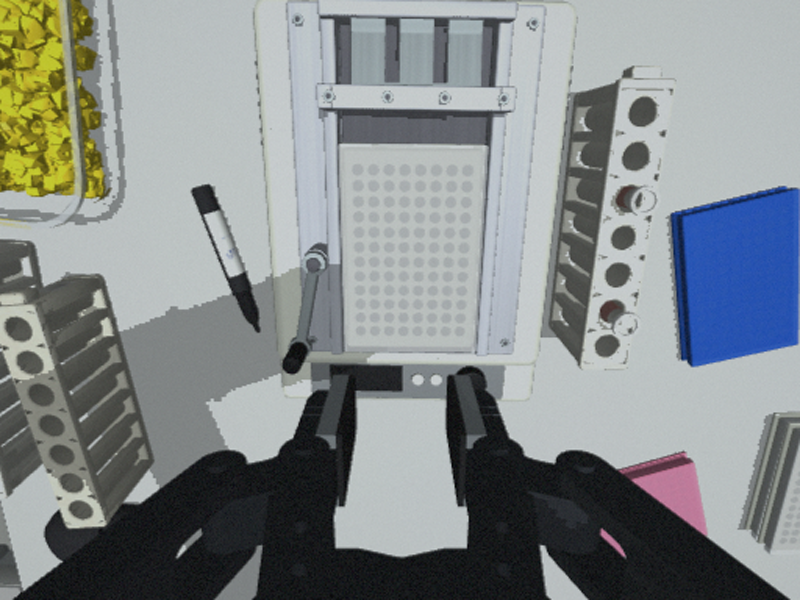

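The wrist view shows the plate lid at (340,145), (488,145), (478,350) and (344,347), with the bridge screws at (329,97) and (505,99). The pivot is at (316,258) and the stud's top at about (297,352), lower left, clear of the plate. All are in the 800 px picture.

```bash
python3 - <<'E'
from h import *
np.set_printoptions(precision=1,suppress=True)
s=dict(np.load("w1.npz"));W=cam("wrist",s);S=cam("side");k=1.5625
g=lambda u,v:(u/k,v/k); f=lambda x,y:(165+x/6.9,165+y/6.9)
for n,w,sd,z in [("lidFL",(488,145),(283,90),91),("lidFR",(478,350),(590,120),91),("lidNR",(344,347),(567,257),91),("lidNL",(340,145),(248,235),91),("pivot",(316,258),(412,280),90),("stud",(299,350),(555,268),112),("brScrewN",(329,97),None,101),("brScrewF",(505,99),None,101),("stopN",(320,10),None,86),("stopF",(515,10),None,86),("gateEnd",(296,358),None,87)]:
    print(n,"z-plane",onz(W,g(*w),z),"tri",tri(W,g(*w),S,f(*sd)) if sd else "")
# stud by black mask
E
```

```text
lidFL z-plane [614.2  11.7  91. ] tri (array([613.4,  10.2,  84. ]), np.float64(1.7484031886232636))
lidFR z-plane [490.3   4.1  91. ] tri (array([485.5,   1.9,  80.3]), np.float64(0.334585979263618))
lidNR z-plane [487.6  89.4  91. ] tri (array([482. ,  88.4,  85.9]), np.float64(6.973473771318044))
lidNL z-plane [609.6  93.9  91. ] tri (array([607.6,  94.2,  83.9]), np.float64(4.033839567386857))
pivot z-plane [544.3 107.4  90. ] tri (array([539.7, 107.4,  83.1]), np.float64(6.285903993313926))
stud z-plane [493.5 113.7 112. ] tri (array([484.1, 113.1, 103.5]), np.float64(11.47112887729216))
brScrewN z-plane [633.2  98.8 101. ] tri 
brScrewF z-plane [637.3   7.1 101. ] tri 
stopN z-plane [676.1 106.   86. ] tri 
stopF z-plane [681.7   4.3  86. ] tri 
gateEnd z-plane [476.3 120.8  87. ] tri
```

Emit:
drive_tool(
  motion=[
    [25,0.7,-2.5,0],
    [25,0.7,-2.5,0],
    [25,0.7,-2.5,0],
    [25,0.7,-2.5,0],
    [15,0,0,0],
    [8,0,0,0],
    [4,0,0,0],
    [0,0,0,0],
  ],
)

```text
clock: 2.95
position: [540.1, 53.2, 104.0]
ee_rot: [-0.707, -0.02, 0.707, -0.021]
contact_force: [-0.7, 0.0, 0.2]
gripper_width: 30.2
```

Emit:
drive_tool(
  motion=[
    [3,0,0,0],
    [3,0,0,0],
    [2,0,0,0],
    [0,0,0,0],
  ],
)

```text
clock: 3.28
position: [540.2, 53.1, 96.4]
ee_rot: [0.707, 0.021, -0.707, 0.02]
contact_force: [-0.3, 0.4, -0.8]
gripper_width: 30.2
```

Emit:
drive_tool(
  motion=[
    [2,0,0,0],
    [2,0,0,0],
    [0,0,0,0],
    [0,0,0,0],
  ],
)

```text
clock: 3.62
position: [540.2, 53.1, 92.2]
ee_rot: [-0.707, -0.021, 0.707, -0.021]
contact_force: [-0.4, -0.2, 0.3]
gripper_width: 30.2
```

Emit:
drive_tool(
  motion=[
    [2,0,0,0],
    [2,0,0,0],
    [0,0,0,0],
    [0,0,0,0],
  ],
)

```text
clock: 3.95
position: [540.6, 53.2, 89.3]
ee_rot: [0.707, 0.021, -0.706, 0.021]
contact_force: [-1.8, 1.3, 6.1]
gripper_width: 30.2
```

Emit:
drive_tool(
  motion=[
    [1.5,0,0,0],
    [1.5,0,0,0],
    [0,0,0,0],
    [0,0,0,0],
  ],
)

```text
clock: 4.28
position: [540.7, 53.2, 87.0]
ee_rot: [0.707, 0.021, -0.706, 0.021]
contact_force: [-3.7, 0.9, 10.5]
gripper_width: 29.8
```

Emit:
drive_tool(
  motion=[
    [1.5,0,0,0],
    [1,0,0,0],
    [0,0,0,0],
    [0,0,0,0],
  ],
)

```text
clock: 4.62
position: [540.8, 53.2, 85.1]
ee_rot: [0.707, 0.021, -0.706, 0.021]
contact_force: [-4.1, 0.3, 12.8]
gripper_width: 29.8
```

Emit:
drive_tool(
  motion=[
    [1,0,0,0],
    [0.5,0,-1,0],
    [0,0,-2,0],
    [0,0,-2,0],
    [0,0,-2,0],
    [0,0,-2,0],
  ],
)

```text
clock: 5.12
position: [549.7, 53.5, 84.5]
ee_rot: [0.707, 0.021, -0.706, 0.021]
contact_force: [-6.4, -0.3, 18.3]
gripper_width: 29.8
```

Emit:
drive_tool(
  motion=[
    [0,0,-2.5,0],
    [0,0,-2.5,0],
    [0,0,-2.5,0],
    [0,0,-2.5,0],
    [0,0,-2.5,0],
    [0,0,-2.5,0],
    [0,0,-2.5,0],
  ],
)

```text
clock: 5.7
position: [567.3, 54.5, 84.6]
ee_rot: [0.707, 0.021, -0.706, 0.021]
contact_force: [-6.3, 0.1, 16.2]
gripper_width: 29.7
```

Emit:
drive_tool(
  motion=[
    [0,0,-2,0],
    [0,0,-2,0],
    [0,0,-2,0],
    [0,0,-2,0],
    [0,0,-2,0],
  ],
)

```text
clock: 6.12
position: [577.2, 55.0, 84.6]
ee_rot: [0.707, 0.021, -0.706, 0.021]
contact_force: [-6.1, -0.3, 16.7]
gripper_width: 30.0
```

```bash
python3 - <<'E'
from h import *
s=arm.read_state();np.savez("w2.npz",**s)
im=arm.get_image("wrist")[:,:,::-1];cv2.imwrite("pics/f0.png",im);cv2.imwrite("pics/f.png",cv2.resize(im,(800,600),interpolation=cv2.INTER_CUBIC))
print(s["position"],s["contact_force"],s["wrist_torque"],s["clock"])
E
```

```text
[577.23863766  55.02468545  84.56740054] [-6.06371133 -0.32333332 16.73950019] [-0.0316846   1.71038996  0.00576614] 6.1167
```

View pics/f.png

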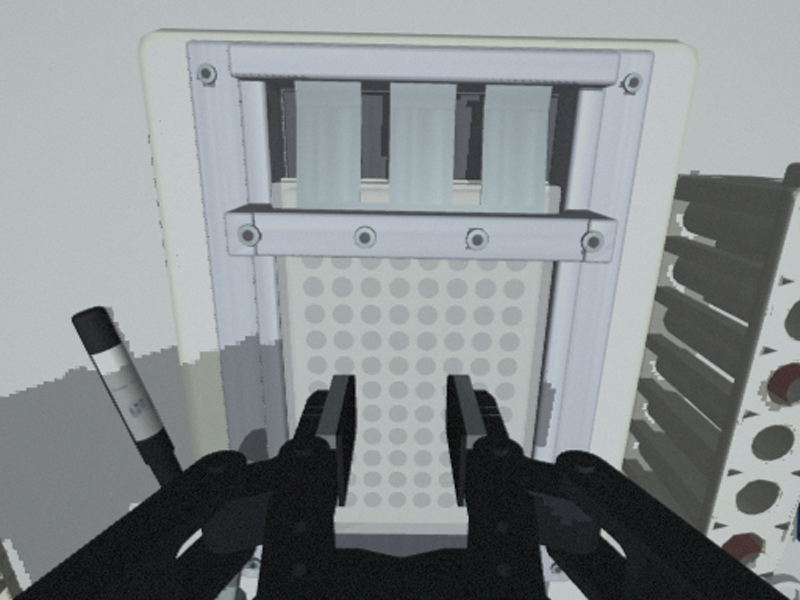

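The plate's front edge (v≈181) is past the bridge, straight between the rails, with the end stop at v≈82. I'll carry on at the same press.

Emit:
drive_tool(
  motion=[
    [0.5,0,-2,0],
    [0.5,0,-2,0],
    [0,0,-2,0],
    [0,0,-2,0],
    [0,0,-2,0],
    [0,0,-2,0],
  ],
)

```text
clock: 6.67
position: [588.4, 55.5, 84.5]
ee_rot: [0.707, 0.021, -0.707, 0.022]
contact_force: [-10.8, -0.2, 23.1]
gripper_width: 29.9
```

Emit:
drive_tool(
  motion=[
    [0,0,-1.5,0],
    [0,0,-1.5,0],
    [0,0,-1.5,0],
    [0,0,-1.5,0],
  ],
)

```text
clock: 7.0
position: [592.9, 55.5, 84.5]
ee_rot: [-0.706, -0.02, 0.708, -0.022]
contact_force: [-12.9, -0.8, 24.2]
gripper_width: 29.8
```

Emit:
drive_tool(
  motion=[
    [0,0,-1,0],
    [0,0,-1,0],
    [0,0,-1,0],
  ],
)

```text
clock: 7.25
position: [595.5, 55.5, 84.5]
ee_rot: [-0.705, -0.02, 0.708, -0.022]
contact_force: [-13.2, -0.6, 25.3]
gripper_width: 30.2
```

Emit:
drive_tool(
  motion=[
    [0,0,-1,0],
    [0,0,-1,0],
    [0,0,-1,0],
    [0,0,0,0],
  ],
)

```text
clock: 7.58
position: [599.1, 55.7, 84.5]
ee_rot: [-0.706, -0.02, 0.708, -0.022]
contact_force: [-11.7, -1.0, 23.1]
gripper_width: 29.7
```

Emit:
drive_tool(
  motion=[
    [0,0,-1,0],
    [0,0,-1,0],
    [0,0,0,0],
  ],
)

```text
clock: 7.83
position: [601.1, 55.8, 84.5]
ee_rot: [-0.706, -0.02, 0.708, -0.022]
contact_force: [-11.6, -0.4, 23.9]
gripper_width: 30.2
```

```bash
python3 - <<'E'
from h import *
s=arm.read_state();np.savez("w3.npz",**s)
im=arm.get_image("wrist")[:,:,::-1];cv2.imwrite("pics/g0.png",im);cv2.imwrite("pics/g.png",cv2.resize(im[10:180,100:440],(800,400),interpolation=cv2.INTER_CUBIC))
print(s["position"],s["contact_force"],s["wrist_torque"],s["clock"])
E
```

```text
[601.13156054  55.83973862  84.49901794] [-11.56948711  -0.41845926  23.88314384] [-0.13150235  3.409677   -0.07763272] 7.8333
```

View pics/g.png

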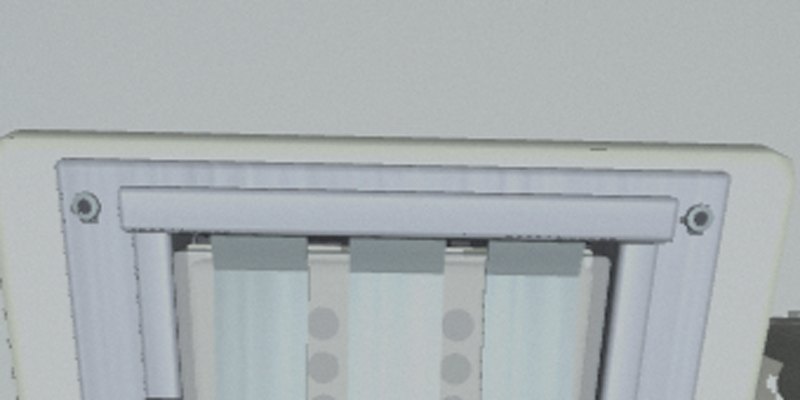

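The front edge (v≈245) is under the leaves, just short of the stop face (v≈235), with a few mm left.

Emit:
drive_tool(
  motion=[
    [0,0,-1,0],
    [0,0,-1,0],
    [0,0,0,0],
  ],
)

```text
clock: 8.13
position: [603.1, 55.9, 84.5]
ee_rot: [-0.706, -0.02, 0.708, -0.022]
contact_force: [-12.7, -0.6, 23.6]
gripper_width: 30.0
```

Emit:
drive_tool(
  motion=[
    [0,0,-1,0],
    [0,0,-1,0],
    [0,0,0,0],
  ],
)

```text
clock: 8.38
position: [603.5, 56.0, 84.5]
ee_rot: [-0.705, -0.02, 0.709, -0.022]
contact_force: [-15.9, -0.3, 25.5]
gripper_width: 30.1
```

Emit:
drive_tool(
  motion=[
    [0,0,-1,0],
    [0,0,-1,0],
    [0,0,0,0],
  ],
)

```text
clock: 8.63
position: [603.5, 55.9, 84.4]
ee_rot: [-0.703, -0.02, 0.711, -0.022]
contact_force: [-19.3, 0.8, 29.8]
gripper_width: 29.8
```

The position holds at 603.5 while the force climbs, so the plate is against the stop after about 63 mm of travel. I'll ease off and lift.

Emit:
drive_tool(
  motion=[
    [0,0,1,0],
    [-1,0,1,0],
    [-2,0,0,0],
    [-3,0,0,0],
    [-4,0,0,0],
    [-6,0,0,0],
    [-10,0,0,0],
    [0,0,0,0],
  ],
)

```text
clock: 9.3
position: [608.3, 57.3, 108.5]
ee_rot: [0.708, 0.021, -0.705, 0.021]
contact_force: [0.6, 0.5, 1.3]
gripper_width: 29.6
```

Emit:
drive_tool(
  motion=[
    [-25,0,10,0],
    [-25,0,20,0],
    [-25,0,20,0],
    [-15,0,20,0],
    [0,0,0,0],
    [0,0,0,0],
  ],
  grip=0,
)

```text
clock: 9.8
position: [536.9, 53.2, 197.8]
ee_rot: [0.708, 0.021, -0.706, 0.02]
contact_force: [0.9, 0.1, -1.1]
gripper_width: 0.2
```

```bash
python3 - <<'E'
from h import *
s=arm.read_state();np.savez("w4.npz",**s)
im=arm.get_image("wrist")[:,:,::-1];cv2.imwrite("pics/i0.png",im);cv2.imwrite("pics/i.png",cv2.resize(im,(800,600),interpolation=cv2.INTER_CUBIC))
print(s["position"],s["contact_force"],s["gripper_width"],s["clock"])
E
```

```text
[536.85486406  53.18365039 197.8174245 ] [ 0.94606644  0.05158309 -1.13598786] 0.1547308514580975 9.8
```

View pics/i.png

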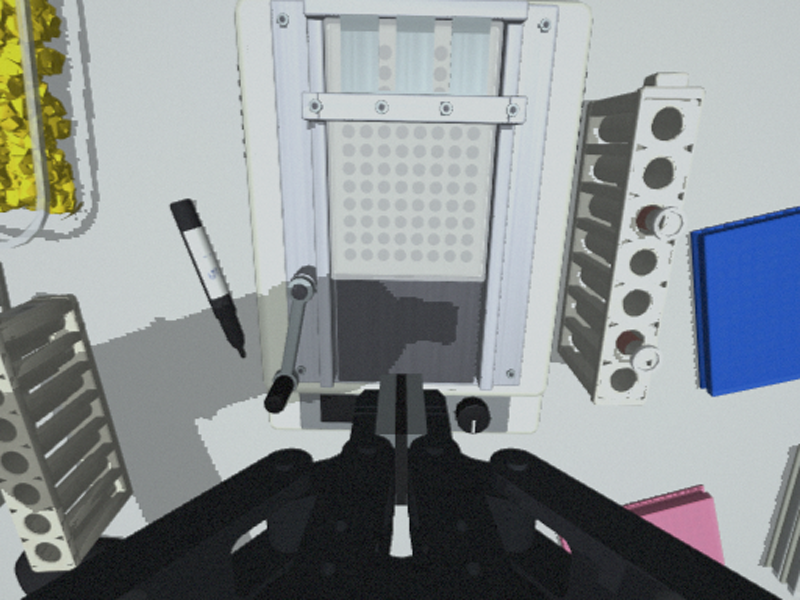

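The plate is fully under the leaves against the stop (front edge v≈18, trailing edge v≈278). The gate is still open, with its pivot at (302,287) and the stud's base near (289,380) and top near (278,402). Next I'll work out the arc.

```bash
python3 - <<'E'
from h import *
np.set_printoptions(precision=1,suppress=True)
s=dict(np.load("w4.npz"));W=cam("wrist",s);k=1.5625;g=lambda u,v:(u/k,v/k)
print("joints",arm.read_state()["joints"]); print("tcp px",proj(W,s["position"])*k)
a=onz(W,g(316,106),101);b=onz(W,g(512,110),101);print("screws",a,b,np.degrees(np.arctan2(-(b-a)[0]*-1,-(b-a)[1])))
P=onz(W,g(302,285),90);print("pivot",P)
for z,uv in [(86,(289,380)),(112,(277,403))]:
    q=onz(W,g(*uv),z);d=q-P;print("stud",z,q,np.hypot(*d[:2]),np.degrees(np.arctan2(d[1],d[0])))
for n,uv,z in [("trailL",(332,279),87),("trailR",(484,280),87),("stopL",(325,17),86),("stopR",(500,22),86)]: print(n,onz(W,g(*uv),z))
E
```

```text
joints [ 0.4  0.3 -0.3 -0.  -1.   1.2]
tcp px [402. 404.]
screws [633.6  98.6 101. ] [637.2   8.2 101. ] 2.2783454072859635
pivot [544.1 107.6  90. ]
stud 86 [484.5 116.2  86. ] 60.202803519390066 171.74401946505566
stud 112 [484.1 116.9 112. ] 60.63167021630071 171.1895861261247
trailL [547.5  91.8  87. ]
trailR [551.9   9.3  87. ]
stopL [673.3  97.1  86. ]
stopR [676.   15.6  86. ]
```

Emit:
drive_tool(
  motion=[
    [0,0,0,6.8],
    [0,0,0,6.8],
    [0,0,0,6.8],
    [0,0,0,6.8],
    [0,0,0,6.8],
    [0,0,0,6.8],
    [0,0,0,6.8],
    [0,0,0,6.8],
    [0,0,0,6.8],
    [0,0,0,6.8],
  ],
)

```text
clock: 10.68
position: [537.1, 52.8, 194.5]
ee_rot: [-0.596, 0.381, 0.597, 0.379]
contact_force: [0.1, -0.1, -0.3]
gripper_width: 0.1
```

Emit:
drive_tool(
  motion=[
    [0,0,0,6.8],
    [0,0,0,6.8],
    [0,0,0,6.8],
    [0,0,0,6.8],
    [0,0,0,6],
    [0,15.3,21.4,0],
    [0,15.3,21.4,0],
    [0,15.3,21.4,0],
    [0,15.3,21.4,0],
    [0,0,0,0],
  ],
)

```text
clock: 11.52
position: [486.9, 148.7, 194.9]
ee_rot: [-0.465, 0.533, 0.466, 0.532]
contact_force: [0.4, 0.4, 0.1]
gripper_width: 0.1
```

Emit:
drive_tool(
  motion=[
    [25,0,0,0],
    [25,0,0,0],
    [25,0,0,0],
    [18,0,0,0],
    [10,0,0,0],
    [0,0,0,0],
    [0,0,0,0],
  ],
)

```text
clock: 12.1
position: [488.3, 145.9, 92.7]
ee_rot: [-0.465, 0.534, 0.464, 0.533]
contact_force: [0.0, 0.5, 0.9]
gripper_width: 0.1
```

```bash
python3 - <<'E'
from h import *
s=arm.read_state()
im=arm.get_image("wrist")[:,:,::-1];cv2.imwrite("pics/j.png",cv2.resize(im,(640,480),interpolation=cv2.INTER_CUBIC))
M=R.from_quat(s["ee_rot"]).as_matrix();print(s["position"],M[:,1:].round(3).T,s["contact_force"],s["clock"])
d=s["position"][:2]-[541.5,108.7];print("radial, behind pivot:",d@M[:2,1],d@M[:2,2])
E
```

```text
[488.30732203 145.90201037  92.74600211] [[-0.991  0.137  0.001]
 [ 0.137  0.991 -0.001]] [0.01520623 0.50786884 0.9199081 ] 12.1
radial, behind pivot: 57.783942340385565 29.5713790993133
```

View pics/j.png

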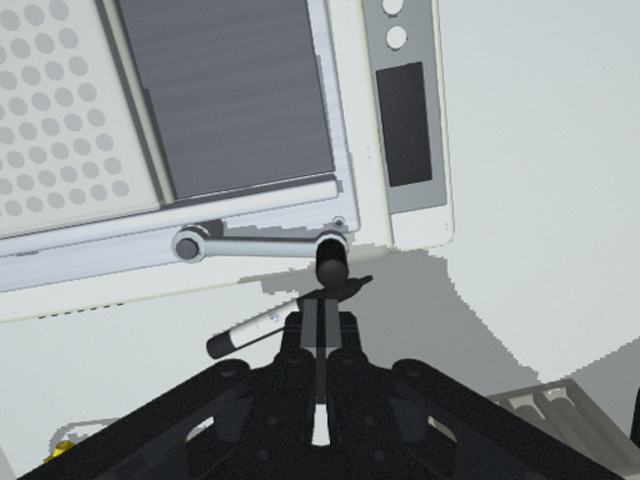

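The fingers stand squarely behind the stud, which is about 3 mm farther out (column 332 against 321). I'll close the gap and sweep the arc.

Emit:
drive_tool(
  motion=[
    [0,1.5,-6,0],
    [0,1.5,-6,0],
    [0,1.2,-5.1,-5],
    [0,1.2,-5.1,-5],
    [0,1.2,-5.1,-5],
    [0,1.2,-5.1,-5],
    [0,1.2,-5.1,-5],
    [0,1.2,-5.1,-5],
    [0,1.2,-5.1,-5],
    [0,1.2,-5.1,-5],
  ],
)

```text
clock: 12.98
position: [480.5, 93.0, 94.3]
ee_rot: [0.62, -0.34, -0.619, -0.341]
contact_force: [-0.5, 0.2, -0.4]
gripper_width: 0.1
```

```bash
python3 - <<'E'
from h import *
s=arm.read_state()
im=arm.get_image("wrist")[:,:,::-1];cv2.imwrite("pics/k.png",cv2.resize(im,(640,480),interpolation=cv2.INTER_CUBIC))
M=R.from_quat(s["ee_rot"]).as_matrix();print(s["position"],M[:,1:].round(3).T,s["contact_force"],s["clock"])
d=s["position"][:2]-[541.5,108.7];print("radial, behind pivot:",d@M[:2,1],d@M[:2,2])
E
```

```text
[480.45243093  93.00591042  94.3242846 ] [[-0.845 -0.535 -0.002]
 [-0.535  0.845  0.   ]] [-0.5204848   0.18956662 -0.4141921 ] 12.9833
radial, behind pivot: 59.96439198057135 19.42609430523978
```

View pics/k.png

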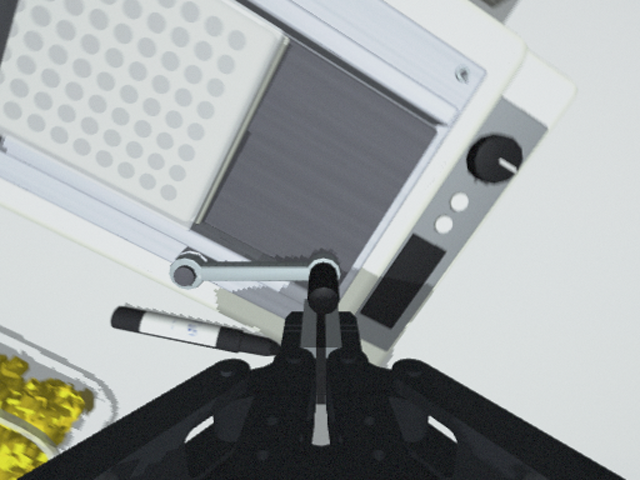

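The gate is turning with the fingers, and the stud is centred at (322,290). I'll continue the arc.

Emit:
drive_tool(
  motion=[
    [0,1.2,-5.2,-5],
    [0,1.2,-5.2,-5],
    [0,1.2,-5.2,-5],
    [0,1.2,-5.2,-5],
    [0,1.2,-5.2,-5],
    [0,1.2,-5.2,-5],
    [0,1.2,-5.2,-5],
    [0,1.2,-5.2,-5],
    [0,0,0,0],
  ],
)

```text
clock: 13.78
position: [506.2, 59.6, 94.1]
ee_rot: [0.699, -0.11, -0.698, -0.11]
contact_force: [-1.1, -0.0, -0.0]
gripper_width: 0.1
```

Emit:
drive_tool(
  motion=[
    [0,1,-4.2,-4],
    [0,1,-4.2,-4],
    [0,0,0,0],
  ],
)

```text
clock: 14.03
position: [513.4, 55.6, 93.8]
ee_rot: [0.705, -0.061, -0.704, -0.062]
contact_force: [-0.2, 1.0, 0.4]
gripper_width: -0.3
```

Emit:
drive_tool(
  motion=[
    [0,0.5,-2.1,-2],
    [0,0.5,-2.1,-2],
    [0,0,0,0],
  ],
)

```text
clock: 14.28
position: [517.0, 54.1, 93.6]
ee_rot: [0.706, -0.037, -0.706, -0.037]
contact_force: [1.0, -0.5, -0.4]
gripper_width: 0.3
```

Emit:
drive_tool(
  motion=[
    [0,0.3,-2,-2],
    [0,0.3,-2,-2],
    [0,0,-1,0],
    [0,0,0,0],
  ],
)

```text
clock: 14.62
position: [521.9, 53.2, 93.4]
ee_rot: [0.707, -0.013, -0.707, -0.013]
contact_force: [-0.2, -0.6, -0.2]
gripper_width: -0.3
```

Emit:
drive_tool(
  motion=[
    [0,0,-1.5,-1],
    [0,0,-1.5,0],
    [0,0,0,0],
  ],
)

```text
clock: 14.87
position: [523.4, 52.9, 93.1]
ee_rot: [-0.706, 0.006, 0.708, 0.006]
contact_force: [-5.7, 1.8, 3.6]
gripper_width: -0.2
```

Emit:
drive_tool(
  motion=[
    [0,0,-1.5,0],
    [0,0,-1,0],
    [0,0,0,0],
  ],
)

```text
clock: 15.12
position: [523.5, 52.6, 92.8]
ee_rot: [-0.704, 0.007, 0.71, 0.005]
contact_force: [-10.0, 2.5, 6.5]
gripper_width: 0.0
```

It stops firmly at x = 523.5 with 10 N. I'll back off along −x, rise, and look from above.

Emit:
drive_tool(
  motion=[
    [0,0,4,0],
    [0,0,8,0],
    [0,0,15,0],
    [-20,0,20,0],
    [-30,0,10,0],
    [-35,0,0,0],
    [-20,0,0,0],
    [0,0,0,0],
    [0,0,0,0],
  ],
)

```text
clock: 15.87
position: [471.2, 54.4, 199.7]
ee_rot: [0.709, -0.005, -0.706, -0.006]
contact_force: [-0.5, -0.5, -1.1]
gripper_width: -0.1
```

```bash
python3 - <<'E'
from h import *
s=arm.read_state();np.savez("w5.npz",**s)
im=arm.get_image("wrist")[:,:,::-1];cv2.imwrite("pics/l0.png",im);cv2.imwrite("pics/l.png",cv2.resize(im,(800,600),interpolation=cv2.INTER_CUBIC))
print(s["position"],s["ee_rot"],s["contact_force"],s["clock"])
E
```

```text
[471.2023166   54.4035709  199.70763009] [ 0.70857327 -0.0046897  -0.7055939  -0.00625865] [-0.49366567 -0.52437621 -1.10074433] 15.8667
```

View pics/l.png

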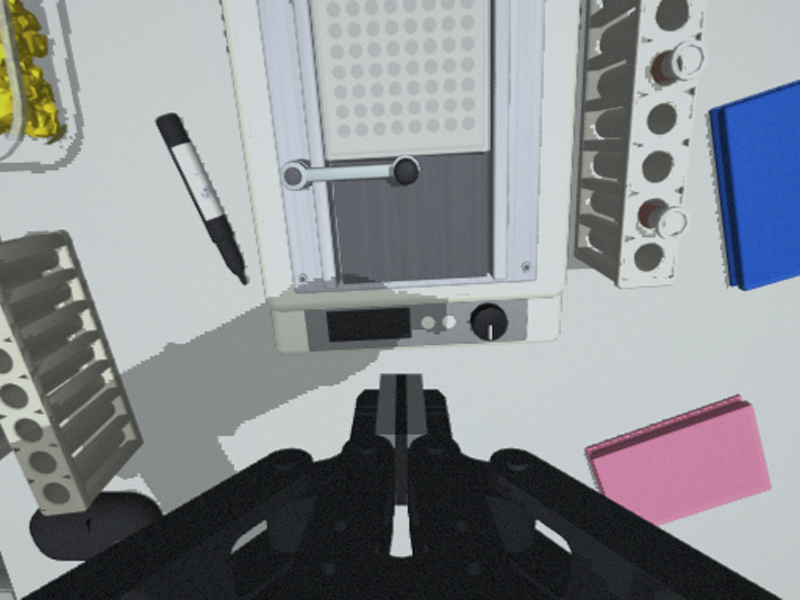

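```bash
python3 - <<'E'
from h import *
np.set_printoptions(precision=1,suppress=True)
s=dict(np.load("w5.npz"));W=cam("wrist",s)
g=cv2.cvtColor(cv2.imread("pics/l0.png"),cv2.COLOR_BGR2GRAY).astype(float)
def fit(c0,c1,r0,r1,z,name):  # strongest bright-to-dark edge per column
    cs=np.arange(c0,c1);G=-(g[r0+1:r1+1,c0:c1]-g[r0-1:r1-1,c0:c1]);rs=r0+G.argmax(0)
    p=np.array([onz(W,(c,r),z)[:2] for c,r in zip(cs,rs)])
    vx,vy,x,y=cv2.fitLine(p.astype(np.float32),cv2.DIST_HUBER,0,.01,.01).ravel()
    if vy>0: vx,vy=-vx,-vy
    print(name,"dir deg",np.degrees(np.arctan2(vy,vx))%360,"at",x,y)
fit(222,246,106,122,87,"gate near edge")
fit(270,308,90,106,87,"lid trailing edge (right of gate)")
fit(225,330,178,190,70,"platform -x edge")
for n,uv,z in [("stud top",(406,172),112),("pivot",(296,175),90)]: print(n,onz(W,np.array(uv)/1.5625,z))
E
```

```text
gate near edge dir deg 272.24536 at 538.01117 74.58135
lid trailing edge (right of gate) dir deg 271.21762 at 549.5289 31.202364
platform -x edge dir deg 272.1978 at 476.0464 32.01546
stud top [541.5  51.7 112. ]
pivot [539.8 107.3  90. ]
```

```bash
python3 -c "
from bench import arm
print(arm.job_done(), arm.read_state()['clock'])"
```

```text
the job is handed in; nothing more can be done
the job is handed in; nothing more can be done
```

The plate is loaded home and the gate is closed behind it. I handed the job in with about 16 s on the robot's clock, and the arm was clear of everything.

**Plate:** I pressed the white plate down with two fingertips on its lid, at about 16–25 N during the slide and briefly up to 30 N against the stop. It slid about 63 mm under the bridge and leaf spring. It then stopped dead at x = 603.5 mm while the sideways force rose to 19 N, so it is against the end stop.

**Gate:** I pushed the stud round with closed fingers until it met a firm stop, at about 10 N.

**Last checks:**
- **Gate closed:** the gate arm lies at 272.2°, parallel to the platform's rear edge at 272.2°, which is its closed direction.
- **Plate position:** the lid's trailing edge is at about x = 549.5 mm, just in front of the gate and in the same place as before I closed it.
- **Bystanders:** the marker, near carrier, nearest left carrier, and blue and pink plates are where they were in the last wrist picture. The spare stack and the farther carrier were not in that view.

**Disagreements:**
- The side and wrist cameras differed by up to about 10 mm on positions, mostly from hand-picked pixels. I used the wrist view and contact forces instead.
- The fitted direction of the lid's edge was 1° off the platform's. That is within the plate's play and the pixel noise.

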